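Release a link from a sprung clevis bar with a fork tool

TASK

Free the brass link that hangs on the spring bar of the clevis: take the forked tool (not the solid-headed drift, which stays where it is), straddle the bar with its prongs between the near lug and the round collar, and press the collar sideways against the spring until the link drops off. Let the bar spring back, then put the fork down gently on the bench clear of the clevis; the gripper itself must not touch the bar or the link.

Things in the scene. Friction and masses are not known exactly. Their poses are not given: they have to be found in the camera images.
- fork: Fork tool, loose, 0.25 kg, standing upright. 22 mm thick (x), 44 wide (y), 105 tall; origin: centre of its underside. Two steel prongs 46 mm high, each 12 mm wide in y, a 20 mm gap between them that runs through along x; steel crown at 46 to 60 mm; rectangular wooden handle, 22 (x) by 30 mm (y), at 60 to 105 mm: grip it across x at about 85 mm. A half turn leaves it the same.
- drift: A look-alike to be left alone: solid steel block 22 x 44 x 50 mm with a round wooden handle 24 mm in diameter, 90 mm tall overall, loose; origin at the centre of its underside.
- clevis: Fixture, fixed. Grey base 80 (x) by 230 (y) by 10 mm; origin: centre of its underside. The 8 mm bar runs along y at x = 0, 105 mm above the bench. Lugs (10 mm thick, 36 wide, 122 high) at y = -100 (far) and -74 mm (near), the link between them; end post (12 thick, 40 wide, 122 high) at y = +56 mm. The coil spring is between the collar and the end post.
- collar (a point): Centre of the round steel collar fixed on the bar, 40 mm in diameter, 6 mm thick along the bar, 105 mm above the bench; at y = -14 mm in the clevis frame while the bar is at rest. It moves with the bar toward the clevis's +y.
- bar (a joint): Slide of the spring bar, m: 0 at rest (bar through the link's eye into the far lug), growing as the collar is pressed toward the clevis's +y, stop at 0.036. About 2 N to start, 4.6 N at the stop. The link drops at about 0.018 to 0.022. The bar springs back when let go.
- link: Brass link, loose, about 80 g, 12 mm thick: ring eye (26 mm outside, 14 mm hole) with strap and foot below, 59 mm long. Origin: centre of the eye; the foot is along -z, its end 46 mm away. At the start it hangs by its eye on the bar between the two lugs, origin 102 mm above the bench; freed, it drops to the base plate below.
- gap (a point): Fixed point on the bar's axis, 105 mm above the bench, y = -43 mm in the clevis frame: middle of the 52 mm of bare bar between the near lug's face (y = -69) and the collar's face (y = -17). Here the fork comes down from above, thickness along the bar, a prong each side; with its underside at 75 mm height it straddles the bar and its prongs bear on the collar.

How it is judged:
By the outcome, as a careful person would: the job done as asked, in the order asked, and still so for the second after the job is handed in, with the robot touching nothing.
It also fails if it takes over 48 s, if anything falls off the work surface, if the arm or the gripper's body presses on something with over 40 N, if the wrist force passes 120 N, or if a joint passes its speed limit or range.

ROBOT

A 6-joint arm with a two-finger parallel gripper is mounted at the origin on a cart in front of the work surface, level with it; the furniture and walls round the work are solid. World frame = base frame: x ahead of the robot, y to its left, z up, the work surface at z = 0. Lengths are in m, angles in rad, forces in N, time in s.
With the tool pointing down it reaches from about 0.3 to 0.875 m from the base axis. Payload 4.2 kg.
Tool frame: the origin (TCP) lies at the very end of the fingers, on their centre line; the grasp point (between the pads) lies bot.tcp_to_grasp behind it (bot.tcp_to_grasp is the distance from the TCP to the grasp point, in m); z points along the fingers, y is the line along which they close (so a half turn about z gives the same grasp; the last joint's range is limited). The gripper opens to 85 mm and grips with 20 to 120 N. Pads are 22 mm wide; open, the fingers measure 114 mm over their backs; the gripper's body (76 mm by 85 mm) begins 54 mm behind the grasp point. The pads swing forward as they close: fully open they stand 13 mm farther back than shut.
Start: joints at [1.267, 0.32, 1.565, -0, 1.257, -0.02], TCP at [0.161, 0.552, 0.231] pointing down, gripper open.
Joint ranges: [-3.11, 3.11], [-0.84, 2.01], [0.21, 2.61], [-1.34, 4.49], [0.05, 2.63], [-2.56, 2.56]. Speed limits (rad/s): [2.57, 2.57, 3.14, 3.14, 3.14, 3.14].

INTERFACE

Orientations are given as a unit quaternion [w, x, y, z].
In Python, from bench import telemetry, vision, job, bot gives the robot as it stands. The module is installed in compiled form; this text tells all that it offers.
- The arm moves only by the tool play_rows, never from a script. Its argument "targets" is a list that holds one entry, the list of rows, each a list of 7 numbers: the shift along the world's x, y, z each as a share of 0.8 m, from -1 to 1, then the turn, a rotation vector about the world's x, y, z each as a share of 45 degrees, from -1 to 1, then the closure, from -1 (fully open) to 1 (shut), so that 0 is half open. In form: [[[x, y, z, rx, ry, rz, jaw], ...]]. A call has 1 to 8 rows; each row shifts and turns the commanded pose from where the row before left it; what a row does not reach is not made up. A row lasts 1/10 s, in which the tool goes at most 50 mm and 8.59 degrees, less where a joint would pass 70% of its speed; a pose out of reach is approached as far as the arm can. A call with a number of a shift or a turn outside -1 to 1 is refused whole. A call with a gripper value outside its range is refused whole. The fingers move at their own pace and stop on an object; the grip force is fixed at half the most. Time passes only in rows, so rows that do not move let the fingers close. It gives the time, the measured TCP pose, the force, the opening and the grip force at its end, in the units of the state.
- telemetry.observe(): the state, without advancing time (a new reading comes with each control period).
- vision.grab_frame(name): name is "scene" or "top"; returns the picture (400x640x3 uint8, red, green, blue); there is no depth.
- vision.camera_info(name): a dict with "fovy" (degrees; the focal length in pixels is half the picture's height over the tangent of half this angle, whatever the lens; pixels are square), "cx", "cy" (the principal point, pixels), "camera_from_world" (4x4, takes a point from world to camera coordinates). Camera axes: x right, y down, z forward; pixel columns grow to the right and rows downward; lengths in m; the calibration is good to about 2 mm. A picture is of the moment at which its call begins. camera_info takes no time and is no camera call.
- job.close_job(): hands the job in; it is judged then, once.
The state is a dict: "t": time; "q": joint angles; "qvel": joint speeds; "tau": joint torques, N m; "tcp_pos": TCP position; "tcp_rot": TCP orientation; "contact_force": force on the tool from outside, world axes, zero at the start; "ft_torque": the same for the moment, N m; "opening": opening from 0.0 (shut) to 1.0 (fully open); "gripper_force": force on a finger pad.
Only numpy, scipy, OpenCV 4.12 (cv2) and the standard library are available. Lean on these libraries where they do the work, as an engineer would, in place of code of your own. Each camera call takes 0.05 s, during which the arm holds its last target. There are 200 camera calls.

## Working session

There is one attempt and no reset: what is moved stays moved. The work goes in short steps, Python scripts to look and compute and a tool call to move; the robot and the scene stay as the last step left them, time stands still between calls to the robot, and variables do not carry over. Pictures are saved under pics/ and viewed, at most 10 in all, crops included, and the job is handed in when it is done.

Besides the shell and the picture viewer there is one more tool, called after "Emit:" by a JSON object that holds its "op" and its "data", one argument or row to a line. play_rows: Moves the arm, as the interface text tells. Its arguments: {"type":"object","properties":{"targets":{"type":"array"}},"required":["targets"]}

```bash
mkdir -p pics; cat > h.py <<'E'
import numpy as np, cv2
from bench import telemetry, vision, job, bot
def ray(n,u,v):
    c=vision.camera_info(n); M=np.array(c["camera_from_world"]); f=200/np.tan(np.radians(c["fovy"])/2)
    d=M[:3,:3].T@np.array([(u-c["cx"])/f,(v-c["cy"])/f,1]); o=-M[:3,:3].T@M[:3,3]
    return o,d
def onz(n,u,v,z):
    o,d=ray(n,u,v); return o+d*(z-o[2])/d[2]
def proj(n,p):
    c=vision.camera_info(n); M=np.array(c["camera_from_world"]); f=200/np.tan(np.radians(c["fovy"])/2)
    q=M[:3,:3]@np.array(p)+M[:3,3]; return np.array([c["cx"]+f*q[0]/q[2],c["cy"]+f*q[1]/q[2]])
def snap(n,name,crop=None,s=1):
    im=vision.grab_frame(n)[:,:,::-1].copy(); cv2.imwrite(f"pics/{name}_raw.png",im)
    if crop: x0,y0,x1,y1=crop; im=im[y0:y1,x0:x1]
    if s!=1: im=cv2.resize(im,None,fx=s,fy=s,interpolation=cv2.INTER_CUBIC)
    cv2.imwrite(f"pics/{name}.png",im); return im
E
python3 - <<'E'
from h import *
snap("top","top0",s=1.25); snap("scene","sc0",s=1.25)
print(telemetry.observe(), bot.tcp_to_grasp)
for n in("top","scene"):
    c=vision.camera_info(n);print(c["fovy"],c["cx"],c["cy"],ray(n,320,200), proj(n,[.5,0,0]))
E
```

```text
{'t': 0.1, 'q': array([ 1.26700583e+00,  3.20242604e-01,  1.56553506e+00,  7.31658479e-06,
        1.25742851e+00, -1.99592148e-02]), 'qvel': array([-0.00052385, -0.0013713 , -0.00200873, -0.0002239 ,  0.00083818,
        0.00026934]), 'tau': array([-9.94891197e-04, -4.16406870e+01, -2.34703267e+01, -6.65140442e-05,
        4.91825282e-03, -3.61588647e-06]), 'tcp_pos': array([0.16086825, 0.55159665, 0.23056647]), 'tcp_rot': array([-1.33458600e-04,  1.41440828e-01,  9.89946383e-01, -7.95654149e-04]), 'contact_force': array([-0.26234662,  0.33206492,  0.88100739]), 'ft_torque': array([0.01822322, 0.00959245, 0.04372333]), 'gripper_force': 0.0, 'opening': 0.997578532487286} 0.0187
50.984029574844925 317.37658551468064 196.57235265862886 (array([0.47438283, 0.04341194, 0.94427397]), array([ 0.03424015,  0.01731306, -0.99931665])) [346.53936769 203.30202098]
43.846178440414015 311.30868690151965 196.28899455847738 (array([-0.14168971, -0.41802668,  0.57358722]), array([ 0.7267702 ,  0.45946493, -0.51093905])) [312.79591238 253.06304326]
```

View pics/top0.png

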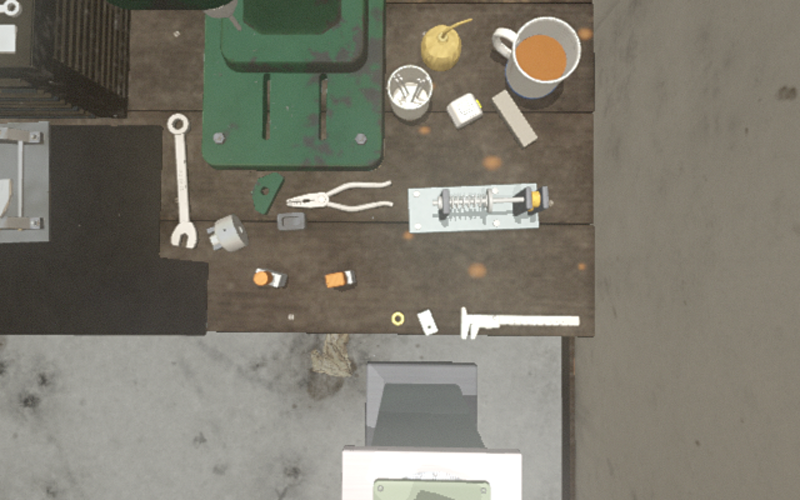

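View pics/sc0.png

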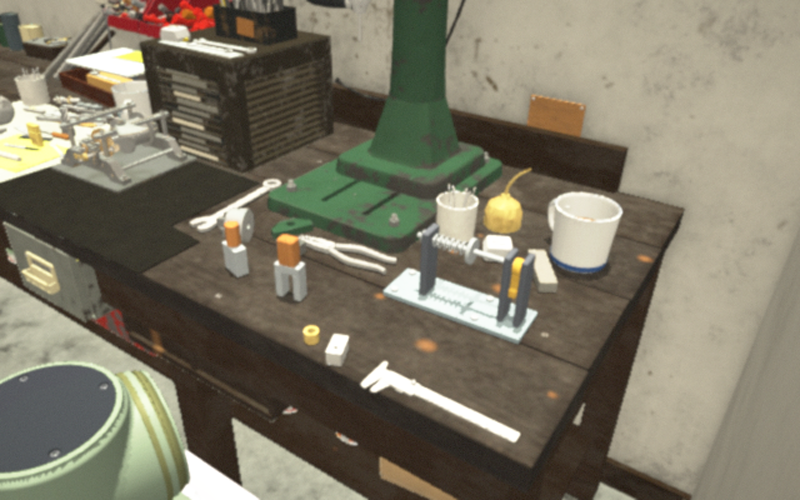

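The top view shows the fork at about (340,279) and the drift, with its round handle, at (267,278). The clevis base spans (408–540, 183–232) and the link is at the right (−y) end. All of these are in 1.25× pixels. The scene view shows the fork's prongs at (290,280).

```bash
python3 - <<'E'
from h import *
im=cv2.imread("pics/top0_raw.png")
a=cv2.resize(im[205:240,255:290],None,fx=11,fy=11,interpolation=cv2.INTER_CUBIC)
b=cv2.resize(im[140:190,320:450],None,fx=6,fy=6,interpolation=cv2.INTER_CUBIC)
W=np.zeros((a.shape[0]+b.shape[0]+10,780,3),np.uint8);W[:a.shape[0],:a.shape[1]]=a;W[a.shape[0]+10:]=b
s=cv2.resize(cv2.imread("pics/sc0_raw.png")[180:250,215:250],None,fx=5.5,fy=5.5,interpolation=cv2.INTER_CUBIC)
W[:s.shape[0],400:400+s.shape[1]]=s[:385]
cv2.imwrite("pics/c1.png",W[:600])
cv2.imwrite("pics/c1.png",cv2.resize(W,None,fx=.85,fy=.85)) 
print(W.shape)
hsv=cv2.cvtColor(im,cv2.COLOR_BGR2HSV)
m=cv2.inRange(hsv,(5,130,120),(25,255,255));m[:, :180]=0
for c in cv2.findContours(m,0,2)[0]:
    if cv2.contourArea(c)>30: print("orange",cv2.contourArea(c),cv2.minAreaRect(c),onz("top",*cv2.minAreaRect(c)[0],.105))
print(im[223,262:290].tolist())
# clevis base: pale bluish
m=cv2.inRange(im,(150,150,140),(255,255,255)); m[:,:322]=0;m[:,436:]=0;m[:142]=0;m[190:]=0
ys,xs=np.nonzero(m); r=cv2.minAreaRect(np.c_[xs,ys].astype(np.float32)); print("base",r)
P=[onz("top",*p,.01)[:2] for p in cv2.boxPoints(r)]; print(np.round(P,4),np.mean(P,0))
print(proj("top",telemetry.observe()["tcp_pos"]))
E
```

```text
(695, 780, 3)
orange 137.0 ((268.0000305175781, 223.49998474121094), (10.78638744354248, 15.493175506591797), 78.69007110595703) [0.45483427 0.1615528  0.105     ]
orange 90.0 ((209.5, 222.5), (9.0, 13.0), 90.0) [0.45532068 0.27950887 0.105     ]
orange 32.5 ((428.5, 159.0), (12.0, 5.0), 90.0) [ 0.58763387 -0.15791073  0.105     ]
orange 1062.0 ((432.5, 45.5), (35.0, 39.0), 90.0) [ 0.81823319 -0.16568031  0.105     ]
[[114, 187, 245], [112, 184, 243], [113, 183, 242], [116, 185, 245], [116, 189, 249], [116, 190, 249], [115, 187, 246], [113, 185, 244], [117, 190, 248], [118, 192, 250], [118, 190, 249], [114, 185, 245], [100, 163, 224], [68, 105, 148], [56, 81, 113], [96, 111, 128], [187, 192, 194], [243, 251, 252], [249, 255, 255], [155, 163, 166], [101, 107, 110], [99, 105, 107], [82, 90, 97], [81, 94, 106], [85, 98, 111], [83, 98, 109], [86, 100, 112], [87, 100, 112]]
base ((380.95843505859375, 165.961669921875), (35.65149688720703, 109.35256958007812), 87.70938873291016)
[[ 0.6178  0.0484]
 [ 0.6298 -0.1948]
 [ 0.5503 -0.198 ]
 [ 0.5379  0.0443]] [ 0.58393649 -0.07502669]
[ 25.38621021 395.70291135]
```

View pics/c1.png

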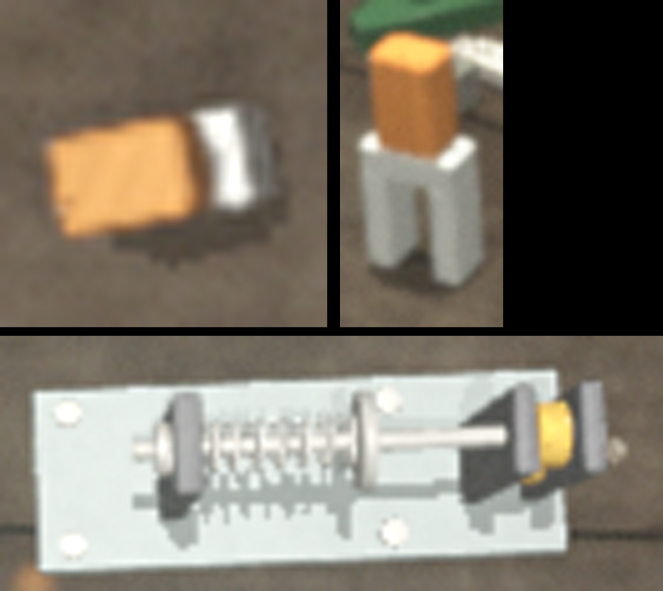

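The crop shows the fork's top face with corners near (50,145), (185,118), (200,215) and (65,235), so it is yawed about 10°. The clevis is tilted about 2.4°, with the collar at (367,441) and the bare bar running right to (505,435).

```bash
python3 - <<'E'
from h import *
f=[onz("top",255+x/9.35,205+y/9.35,.105)[:2] for x,y in [(48,145),(185,118),(199,213),(66,236)]]
f=np.array(f);print("fork",f.round(4),f.mean(0)); e=(f[1]-f[0]+f[2]-f[3]);print("yaw",np.degrees(np.arctan2(e[0],-e[1])))
b=np.array([onz("top",320+x/5.1,140+(y-335.75)/5.1,.01)[:2] for x,y in [(34,393),(555,371),(567,549),(40,571)]])
c=b.mean(0);e=(b[1]-b[0]+b[2]-b[3]);y=np.arctan2(e[0],-e[1]);print("clevis",b.round(4),c,np.degrees(y),np.linalg.norm(e)/2)
ey=np.array([-np.sin(y),np.cos(y)])
for n,d in(("collar",-.014),("gap",-.043),("nearlug",-.069)):
    p=c+ey*d; print(n,p.round(4),[ (proj(k,[*p,.105])).round(1) for k in("top","scene")])
for x,yy in[(380,440),(440,438),(505,435),(367,441)]:print("bar",onz("top",320+x/5.1,140+(yy-335.75)/5.1,.105)[:2])
# fork scene check
p=f.mean(0);print([proj("scene",[*p,z]) for z in(0,.105)])
s=cv2.imread("pics/sc0_raw.png");h=cv2.cvtColor(s,cv2.COLOR_BGR2HSV);m=cv2.inRange(h,(5,130,100),(25,255,255));m[:,:215]=0;m[:,250:]=0;m[:180]=0;m[230:]=0
print(cv2.boundingRect(m),np.degrees(1.5708-0.2838))
E
```

```text
fork [[0.4606 0.1775]
 [0.4668 0.1481]
 [0.4465 0.1448]
 [0.4412 0.1732]] [0.45377275 0.16090518]
yaw 11.190700040504353
clevis [[ 0.6158  0.046 ]
 [ 0.6275 -0.1814]
 [ 0.5496 -0.1867]
 [ 0.5376  0.0425]] [ 0.58263632 -0.06989468] 2.9786639048995918 0.2285666249593829
collar [ 0.5834 -0.0839] [array([391.3, 160.8]), array([376.9, 201.1])]
gap [ 0.5849 -0.1128] [array([405.8, 160.2]), array([391.4, 205.5])]
nearlug [ 0.5862 -0.1388] [array([418.9, 159.6]), array([404.8, 209.6])]
bar [ 0.5841047  -0.09026624]
bar [ 0.58511319 -0.1137066 ]
bar [ 0.58653259 -0.13906741]
bar [ 0.58366254 -0.08518481]
[array([233.18833862, 236.12653227]), array([229.86353669, 190.51557085])]
(221, 187, 19, 26) 73.73966823333694
```

Emit:
{"op": "play_rows", "data": {
  "targets": [
    [[0.023,-0.0305,0,0,0,-0.087,-1],[0.023,-0.0305,0,0,0,-0.087,-1],[0.023,-0.0305,0,0,0,-0.087,-1],[0.023,-0.0305,0,0,0,-0.087,-1],[0.023,-0.0305,0,0,0,-0.087,-1],[0.023,-0.0305,0,0,0,-0.087,-1],[0.023,-0.0305,0,0,0,-0.087,-1],[0.023,-0.0305,0,0,0,-0.087,-1]]
  ]
}}

```text
t: 0.9
tcp_pos: [0.3086, 0.3556, 0.231]
tcp_rot: [-0.0, 0.405, 0.914, -0.0]
contact_force: [0.3, 0.1, 0.8]
opening: 0.999
gripper_force: 0.0
```

Emit:
{"op": "play_rows", "data": {
  "targets": [
    [[0.023,-0.0305,0,0,0,-0.087,-1],[0.023,-0.0305,0,0,0,-0.087,-1],[0.023,-0.0305,0,0,0,-0.087,-1],[0.023,-0.0305,0,0,0,-0.087,-1],[0.023,-0.0305,0,0,0,-0.087,-1],[0.023,-0.0305,0,0,0,-0.087,-1],[0.023,-0.0305,0,0,0,-0.087,-1],[0,0,0,0,0,0,-1]]
  ]
}}

```text
t: 1.7
tcp_pos: [0.4385, 0.1837, 0.2309]
tcp_rot: [0.0, 0.61, 0.792, -0.0]
contact_force: [-0.3, 0.3, 0.1]
opening: 1.004
gripper_force: 0.0
```

Emit:
{"op": "play_rows", "data": {
  "targets": [
    [[0.0194,-0.0284,0,0,0,-0.08,-1],[0,0,-0.04,0,0,0,-1],[0,0,-0.05,0,0,0,-1],[0,0,-0.05,0,0,0,-1],[0,0,-0.04,0,0,0,-1],[0,0,-0.026,0,0,0,-1],[0,0,0,0,0,0,-0.5],[0,0,0,0,0,0,0]]
  ]
}}

```text
t: 2.5
tcp_pos: [0.4525, 0.1638, 0.0668]
tcp_rot: [-0.0, 0.633, 0.774, -0.0]
contact_force: [-0.5, 0.9, 1.1]
opening: 0.691
gripper_force: 0.0
```

Emit:
{"op": "play_rows", "data": {
  "targets": [
    [[0,0,0,0,0,0,0.2],[0,0,0,0,0,0,0.4],[0,0,0,0,0,0,0.6],[0,0,0,0,0,0,1],[0,0,0,0,0,0,1],[0,0,0,0,0,0,1],[0,0,0,0,0,0,1],[0,0,0,0,0,0,1]]
  ]
}}

```text
t: 3.3
tcp_pos: [0.4534, 0.1637, 0.0679]
tcp_rot: [0.001, 0.633, 0.774, 0.001]
contact_force: [-0.6, 0.7, 6.4]
opening: 0.247
gripper_force: 59.2
```

Emit:
{"op": "play_rows", "data": {
  "targets": [
    [[0,0,0.015,0,0,0,1],[0,0,0.03,0,0,0,1],[0,0,0.05,0,0,0,1],[0,0,0.05,0,0,0,1],[0,0,0.05,0,0,0,1],[0,0,0.03,0,0,0,1],[0,0,0,0,0,0,1],[0,0,0,0,0,0,1]]
  ]
}}

```text
t: 4.1
tcp_pos: [0.4518, 0.163, 0.2457]
tcp_rot: [-0.0, 0.633, 0.774, -0.0]
contact_force: [-0.3, 0.4, -2.8]
opening: 0.252
gripper_force: 59.6
```

```bash
python3 - <<'E'
from h import *
snap("scene","sc1",(130,60,400,280),2.9); print(telemetry.observe())
E
```

```text
{'t': 4.15, 'q': array([ 3.22347192e-01,  1.61865206e-01,  1.74479721e+00, -1.35758391e-05,
        1.23826384e+00,  1.23198799e-01]), 'qvel': array([ 0.00020689,  0.01554621,  0.01322573,  0.00215686,  0.00240858,
       -0.00031459]), 'tau': array([ 2.24199473e-03, -3.48785985e+01, -2.50517589e+01, -3.48496069e-03,
       -3.64609330e-02, -3.80839867e-05]), 'tcp_pos': array([0.45135818, 0.16287218, 0.24483627]), 'tcp_rot': array([-0.00088366,  0.63330829,  0.77389782, -0.00141329]), 'contact_force': array([ 0.09641802, -0.77717108, -2.95973971]), 'ft_torque': array([-0.0175536 ,  0.03683095,  0.01351147]), 'gripper_force': 59.57277238368988, 'opening': 0.25075677308491995}
```

View pics/sc1.png

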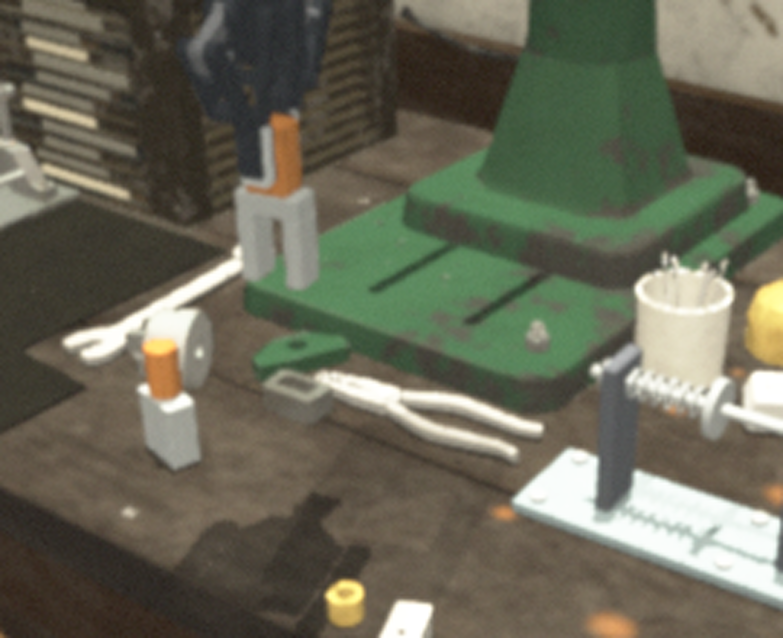

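The fork hangs upright in the gripper. Its left silhouette runs (238,190)→(243,272) and its right one (318,195)→(316,287). The drift is undisturbed. I'll check the grasp offset numerically.

```bash
python3 - <<'E'
from h import *
p=np.array([.4514,.1629]);a=np.radians(2*np.degrees(np.arctan2(.7739,.6333))-90);print(np.degrees(a))
ex=np.array([np.cos(a),np.sin(a)]);ey=np.array([-np.sin(a),np.cos(a)])
for d in(0,-.003,-.006):
  for sx,sy in((-1,1),(-1,-1),(1,-1)):
    for z in(.2448-.0679,.2448-.0679+.06):
      q=p+ex*sx*.011+ey*(sy*.022+d); u=(proj("scene",[*q,z])-[130,60])*2.9; print(d,sx,sy,round(z,3),u.round(0))
im=cv2.imread("pics/sc1_raw.png")
for r in (135,150): print(im[r,205:248,0].tolist())
E
```

```text
11.411511066346096
0 -1 1 0.177 [238. 280.]
0 -1 1 0.237 [230. 190.]
0 -1 -1 0.177 [299. 293.]
0 -1 -1 0.237 [293. 203.]
0 1 -1 0.177 [317. 279.]
0 1 -1 0.237 [312. 190.]
-0.003 -1 1 0.177 [242. 281.]
-0.003 -1 1 0.237 [234. 191.]
-0.003 -1 -1 0.177 [303. 294.]
-0.003 -1 -1 0.237 [297. 203.]
-0.003 1 -1 0.177 [321. 280.]
-0.003 1 -1 0.237 [316. 191.]
-0.006 -1 1 0.177 [246. 282.]
-0.006 -1 1 0.237 [238. 192.]
-0.006 -1 -1 0.177 [307. 295.]
-0.006 -1 -1 0.237 [302. 204.]
-0.006 1 -1 0.177 [325. 281.]
-0.006 1 -1 0.237 [320. 191.]
[81, 88, 85, 88, 82, 89, 115, 145, 149, 150, 151, 144, 139, 136, 133, 135, 137, 133, 123, 114, 117, 127, 140, 147, 146, 148, 148, 145, 139, 136, 136, 136, 136, 121, 87, 75, 71, 72, 74, 70, 70, 71, 77]
[101, 126, 161, 201, 228, 242, 244, 234, 192, 158, 153, 151, 150, 145, 140, 132, 134, 134, 134, 124, 100, 93, 98, 121, 144, 150, 152, 151, 148, 138, 136, 135, 136, 133, 120, 102, 94, 93, 90, 88, 89, 90, 91]
```

Emit:
{"op": "play_rows", "data": {
  "targets": [
    [[0.0114,-0.023,0,0,0,-0.1458,1],[0.0114,-0.023,0,0,0,-0.1458,1],[0.0114,-0.023,0,0,0,-0.1458,1],[0.0114,-0.023,0,0,0,-0.1458,1],[0.0114,-0.023,0,0,0,-0.1458,1],[0.0114,-0.023,0,0,0,-0.1458,1],[0.0114,-0.023,0,0,0,-0.1458,1],[0.0114,-0.023,0,0,0,-0.1458,1]]
  ]
}}

```text
t: 4.95
tcp_pos: [0.5246, 0.0153, 0.2439]
tcp_rot: [-0.001, 0.911, 0.412, -0.002]
contact_force: [0.2, -0.7, -2.8]
opening: 0.249
gripper_force: 59.4
```

Emit:
{"op": "play_rows", "data": {
  "targets": [
    [[0.0114,-0.023,0,0,0,-0.1458,1],[0.0114,-0.023,0,0,0,-0.1458,1],[0.0114,-0.023,0,0,0,-0.1458,1],[0.0114,-0.023,0,0,0,-0.1458,1],[0.0114,-0.023,0,0,0,-0.1458,1],[0.0114,-0.023,0,0,0,-0.1458,1],[0.0114,-0.023,0,0,0,-0.1458,1],[0,0,0,0,0,0,1]]
  ]
}}

```text
t: 5.75
tcp_pos: [0.5892, -0.1146, 0.2434]
tcp_rot: [-0.0, 1.0, 0.025, -0.002]
contact_force: [-0.0, 0.9, -2.6]
opening: 0.25
gripper_force: 59.5
```

Emit:
{"op": "play_rows", "data": {
  "targets": [
    [[0,0,0,0,0,0,1],[0,0,0,0,0,0,1]]
  ]
}}

```text
t: 5.95
tcp_pos: [0.5885, -0.1119, 0.2453]
tcp_rot: [-0.001, 1.0, 0.027, -0.001]
contact_force: [0.5, 0.8, -1.9]
opening: 0.248
gripper_force: 59.5
```

Emit:
{"op": "play_rows", "data": {
  "targets": [
    [[0,0,-0.025,0,0,0,1],[0,0,-0.025,0,0,0,1],[0,0,0,0,0,0,1]]
  ]
}}

```text
t: 6.25
tcp_pos: [0.587, -0.1114, 0.2036]
tcp_rot: [-0.001, 1.0, 0.027, -0.003]
contact_force: [-0.3, 0.2, -2.7]
opening: 0.25
gripper_force: 59.4
```

```bash
python3 - <<'E'
from h import *
snap("scene","sc2",(320,130,460,280),4); 
s=telemetry.observe();print(s["tcp_pos"],s["tcp_rot"])
E
```

```text
[ 0.58812129 -0.11172078  0.20534904] [-4.78717004e-04  9.99637218e-01  2.68720414e-02 -1.75968717e-03]
```

View pics/sc2.png

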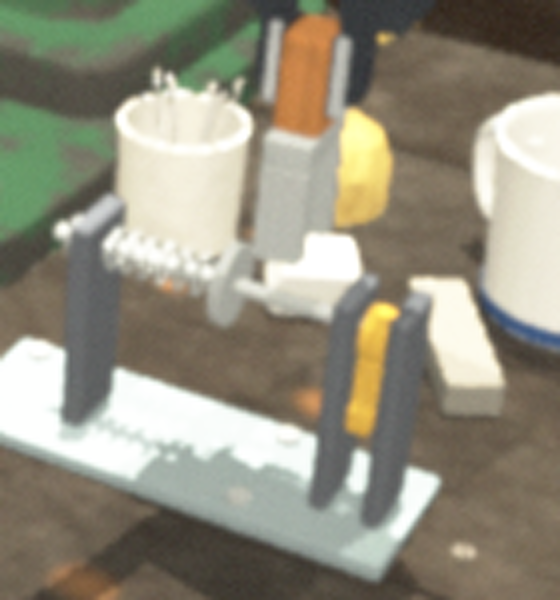

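The fork hangs at (295,190), aligned over the bare bar between the collar at (230,285) and the near lug at (345,390). I'll lower it onto the bar.

Emit:
{"op": "play_rows", "data": {
  "targets": [
    [[0,0,-0.02,0,0,0,1],[0,0,-0.02,0,0,0,1],[0,0,0,0,0,0,1]]
  ]
}}

```text
t: 6.6
tcp_pos: [0.5884, -0.1121, 0.1737]
tcp_rot: [-0.0, 1.0, 0.027, -0.001]
contact_force: [-0.5, 0.0, -2.7]
opening: 0.248
gripper_force: 59.4
```

Emit:
{"op": "play_rows", "data": {
  "targets": [
    [[0,0,-0.02,0,0,0,1],[0,0,-0.018,0,0,0,1],[0,0,0,0,0,0,1],[0,0,0,0,0,0,1]]
  ]
}}

```text
t: 7.0
tcp_pos: [0.59, -0.1127, 0.1455]
tcp_rot: [0.0, 1.0, 0.026, 0.001]
contact_force: [0.3, 0.2, -2.6]
opening: 0.25
gripper_force: 59.5
```

Emit:
{"op": "play_rows", "data": {
  "targets": [
    [[-0.0004,0.0075,0,0,0,0,1],[-0.0004,0.0075,0,0,0,0,1],[-0.0004,0.0075,0,0,0,0,1],[-0.0004,0.0075,0,0,0,0,1],[-0.0004,0.0075,0,0,0,0,1],[-0.0004,0.0075,0,0,0,0,1],[-0.0004,0.0075,0,0,0,0,1],[0,0,0,0,0,0,1]]
  ]
}}

```text
t: 7.8
tcp_pos: [0.5874, -0.0701, 0.1443]
tcp_rot: [0.0, 1.0, 0.027, 0.0]
contact_force: [0.7, -3.2, -0.8]
opening: 0.252
gripper_force: 59.7
```

Emit:
{"op": "play_rows", "data": {
  "targets": [
    [[0,0,0,0,0,0,1],[0,0,0,0,0,0,1],[0,0,0,0,0,0,1],[0,0,0,0,0,0,1]]
  ]
}}

```text
t: 8.2
tcp_pos: [0.5872, -0.0709, 0.1441]
tcp_rot: [0.0, 1.0, 0.026, 0.0]
contact_force: [2.0, -3.3, -2.1]
opening: 0.249
gripper_force: 59.6
```

```bash
python3 - <<'E'
from h import *
snap("scene","sc3",(320,130,460,280),4); 
s=telemetry.observe();print(s["tcp_pos"],s["contact_force"])
E
```

```text
[ 0.58721253 -0.07091019  0.14408704] [ 0.66081594 -3.56106348 -0.7977721 ]
```

View pics/sc3.png

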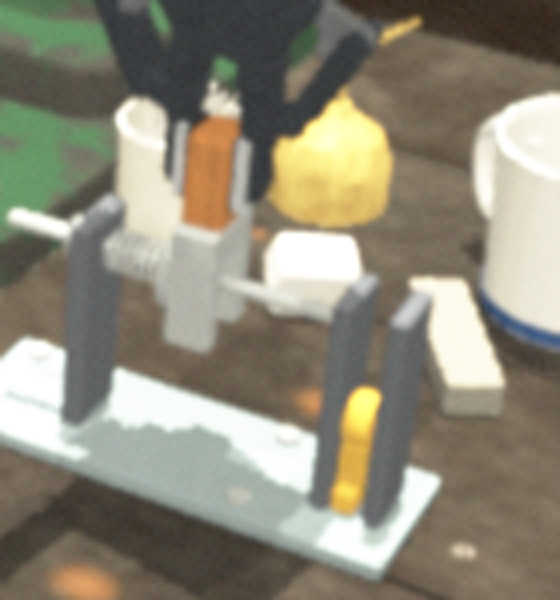

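The link has dropped and now rests on the base between the lugs at (360,450). I'll ease the fork back and lift it.

Emit:
{"op": "play_rows", "data": {
  "targets": [
    [[0.0004,-0.0075,0,0,0,0,1],[0.0004,-0.0075,0,0,0,0,1],[0.0004,-0.0075,0,0,0,0,1],[0.0004,-0.0075,0,0,0,0,1],[0.0004,-0.0075,0,0,0,0,1],[0.0004,-0.0075,0,0,0,0,1],[0.0004,-0.0075,0,0,0,0,1],[0,0,0,0,0,0,1]]
  ]
}}

```text
t: 9.05
tcp_pos: [0.5891, -0.1132, 0.1439]
tcp_rot: [-0.0, 1.0, 0.026, -0.0]
contact_force: [-0.2, 0.1, -2.0]
opening: 0.251
gripper_force: 59.5
```

Emit:
{"op": "play_rows", "data": {
  "targets": [
    [[0,0,0.01,0,0,0,1],[0,0,0.025,0,0,0,1],[0,0,0.03,0,0,0,1],[0,0,0.03,0,0,0,1],[0,0,0.03,0,0,0,1],[0,0,0,0,0,0,1]]
  ]
}}

```text
t: 9.65
tcp_pos: [0.5912, -0.1127, 0.2485]
tcp_rot: [0.001, 1.0, 0.026, 0.004]
contact_force: [1.1, -0.4, -2.1]
opening: 0.252
gripper_force: 59.8
```

Emit:
{"op": "play_rows", "data": {
  "targets": [
    [[-0.0169,0.0304,0,0,0,0,1],[-0.0169,0.0304,0,0,0,0,1],[-0.0169,0.0304,0,0,0,0,1],[-0.0169,0.0304,0,0,0,0,1],[-0.0169,0.0304,0,0,0,0,1],[-0.0169,0.0304,0,0,0,0,1],[-0.0169,0.0304,0,0,0,0,1],[-0.0169,0.0304,0,0,0,0,1]]
  ]
}}

```text
t: 10.45
tcp_pos: [0.4797, 0.0829, 0.2431]
tcp_rot: [0.0, 1.0, 0.026, -0.001]
contact_force: [0.8, 0.2, -2.0]
opening: 0.25
gripper_force: 59.6
```

Emit:
{"op": "play_rows", "data": {
  "targets": [
    [[-0.0169,0.0304,0,0,0,0,1],[-0.0169,0.0304,0,0,0,0,1],[0,0,0,0,0,0,1],[0,0,-0.05,0,0,0,1],[0,0,-0.05,0,0,0,1],[0,0,-0.05,0,0,0,1],[0,0,-0.03,0,0,0,1],[0,0,0,0,0,0,1]]
  ]
}}

```text
t: 11.25
tcp_pos: [0.4511, 0.1293, 0.0965]
tcp_rot: [0.001, 1.0, 0.026, -0.005]
contact_force: [0.1, -0.6, -2.8]
opening: 0.251
gripper_force: 59.6
```

Emit:
{"op": "play_rows", "data": {
  "targets": [
    [[0,0,0,0,0,0,1],[0,0,0,0,0,0,1]]
  ]
}}

```text
t: 11.45
tcp_pos: [0.4555, 0.1307, 0.1015]
tcp_rot: [-0.0, 1.0, 0.026, 0.002]
contact_force: [0.5, -1.0, -2.2]
opening: 0.256
gripper_force: 59.7
```

Emit:
{"op": "play_rows", "data": {
  "targets": [
    [[0,0,-0.015,0,0,0,1],[0,0,-0.01,0,0,0,1],[0,0,-0.007,0,0,0,1],[0,0,-0.003,0,0,0,1],[0,0,0,0,0,0,1],[0,0,0,0,0,0,1],[0,0,0,0,0,0,1]]
  ]
}}

```text
t: 12.15
tcp_pos: [0.4544, 0.1306, 0.0725]
tcp_rot: [-0.0, 1.0, 0.026, 0.0]
contact_force: [-0.2, -0.4, -2.4]
opening: 0.249
gripper_force: 59.9
```

Emit:
{"op": "play_rows", "data": {
  "targets": [
    [[0,0,-0.0015,0,0,0,1],[0,0,-0.0015,0,0,0,1],[0,0,0,0,0,0,1],[0,0,0,0,0,0,1]]
  ]
}}

```text
t: 12.55
tcp_pos: [0.4541, 0.1305, 0.0697]
tcp_rot: [0.0, 1.0, 0.026, -0.0]
contact_force: [-0.6, -0.5, -2.1]
opening: 0.249
gripper_force: 59.9
```

Emit:
{"op": "play_rows", "data": {
  "targets": [
    [[0,0,-0.001,0,0,0,1],[0,0,-0.001,0,0,0,1],[0,0,0,0,0,0,1],[0,0,0,0,0,0,1]]
  ]
}}

```text
t: 12.95
tcp_pos: [0.4541, 0.1305, 0.0681]
tcp_rot: [0.0, 1.0, 0.026, -0.0]
contact_force: [0.0, 0.9, -2.6]
opening: 0.252
gripper_force: 59.9
```

Emit:
{"op": "play_rows", "data": {
  "targets": [
    [[0,0,-0.001,0,0,0,1],[0,0,-0.001,0,0,0,1],[0,0,0,0,0,0,1],[0,0,0,0,0,0,1]]
  ]
}}

```text
t: 13.35
tcp_pos: [0.4543, 0.1305, 0.0678]
tcp_rot: [-0.0, 1.0, 0.026, 0.0]
contact_force: [-2.3, -1.5, 8.9]
opening: 0.249
gripper_force: 61.6
```

Contact with the bench. Now I'll release gradually and retreat upward.

Emit:
{"op": "play_rows", "data": {
  "targets": [
    [[0,0,0.0008,0,0,0,1],[0,0,0,0,0,0,0.45],[0,0,0,0,0,0,0.2],[0,0,0,0,0,0,-0.2],[0,0,0,0,0,0,-0.6],[0,0,0,0,0,0,-1],[0,0,0,0,0,0,-1],[0,0,0,0,0,0,-1]]
  ]
}}

```text
t: 14.15
tcp_pos: [0.4541, 0.1305, 0.0671]
tcp_rot: [0.0, 1.0, 0.026, -0.0]
contact_force: [-0.4, 0.3, 0.2]
opening: 1.001
gripper_force: 0.0
```

Emit:
{"op": "play_rows", "data": {
  "targets": [
    [[0,0,0.02,0,0,0,-1],[0,0,0.05,0,0,0,-1],[0,0,0.06,0,0,0,-1],[0,0,0.06,0,0,0,-1],[0,0,0.03,0,0,0,-1],[0,0,0,0,0,0,-1],[0,0,0,0,0,0,-1],[0,0,0,0,0,0,-1]]
  ]
}}

```text
t: 14.95
tcp_pos: [0.4531, 0.1302, 0.2416]
tcp_rot: [0.0, 1.0, 0.026, -0.002]
contact_force: [-0.1, -0.0, 0.0]
opening: 1.006
gripper_force: 0.0
```

```bash
python3 - <<'E'
from h import *
snap("scene","sc4",(150,80,450,290),2.6)
s=telemetry.observe();print(s["tcp_pos"],s["contact_force"],s["opening"])
E
```

```text
[0.45316263 0.13023775 0.24145218] [-0.27269195 -0.18742553  0.44089641] 1.001744392258036
```

View pics/sc4.png

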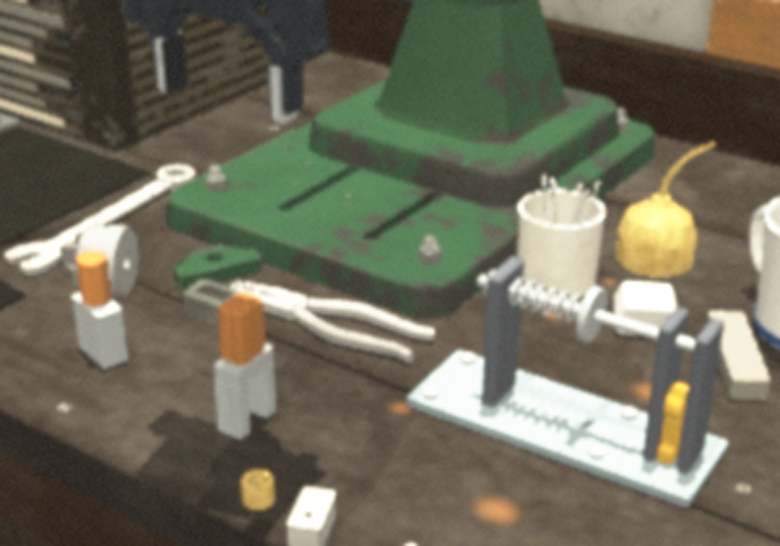

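The fork stands upright and clear at (245,365), and the bar has sprung back with its collar at (592,313). The link is on the base at (675,425), and the drift at (100,310) is untouched.

```bash
python3 -c "
from bench import job
print(job.close_job())"
```

```text
the job is handed in; nothing more can be done
None
```

The link is off the bar and lying on the clevis base, the bar has sprung back, the fork stands on the bench clear of the clevis, the drift was not touched, and the job was handed in at about 15 s.

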